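# Clear the trolley after an ultrasound-guided biopsy

## Task

The biopsy is over, so clear the trolley: stand the two amber vials in the white rack, one in each bay, the large specimen pot in the large bay of the grey carrier and the small pot in its small bay, and stand the steel cup in the kidney dish. Keep everything upright and set it down gently rather than dropping it, and leave the roll of tape and the box of swabs where they lie.

Things in the scene. Friction and masses are not known exactly. Their poses are not given: they have to be found in the camera images.
- vial_a_c (a point): amber glass vial with a bare-metal cap, standing upright: round body 30 mm across for its lower 46 mm, cap 21 mm across above, 62 mm tall in all, about 50 g. The point is its centre, 31 mm above its foot; z is up along the vial. Interchangeable with the other vial.
- vial_b_c (a point): second amber glass vial, the same as the first: 30 mm across, 62 mm tall; the point is its centre, 31 mm above its foot; z is up.
- pot_large_c (a point): large white plastic specimen pot with a screw lid and a blank paper band, standing upright: a plain cylinder 58 mm across and 60 mm tall, about 90 g. The point is its centre, 30 mm above its foot; z is up.
- pot_small_c (a point): small white plastic specimen pot of the same make, upright: a plain cylinder 36 mm across and 50 mm tall, about 45 g. The point is its centre, 25 mm above its foot; z is up.
- cup_c (a point): open bare-metal (steel) cup, upright: straight wall 56 mm across outside, 2 mm thick, 55 mm tall, about 80 g. The point is on its axis half-way up, 27.5 mm above its foot; z is up.
- rack: white plastic vial rack fixed to the trolley, 58 mm (x) by 112 mm (y), 18 mm high, walls 4 mm, floor 4 mm thick, with two equal open bays side by side along its y axis, each 50 by 50 mm inside. Origin at the centre of its underside; the bay centres are at y = +27 mm and y = -27 mm; z is up.
- carrier: grey plastic specimen carrier fixed to the trolley, 86 mm (x) by 146 mm (y), 18 mm high, walls 4 mm, floor 4 mm thick, with two open bays of different size side by side along its y axis. Origin at the centre of its underside; the large bay (78 by 78 mm inside) is centred at y = +30 mm, the small bay (78 mm in x by 56 mm in y) at y = -41 mm; z is up.
- dish: bare-metal kidney dish fixed to the trolley, about 220 mm long (along its y axis) and 104 mm wide, 26 mm high, wall and floor 3 mm thick. Origin at the underside in the middle of the kidney (half-way along and half-way across), its two ends bend towards its +x; z is up.
- tape_c (a point): bystander: roll of white tape lying flat, 40 mm across, 18 mm high, with a 24 mm hole; the point is its centre.
- swabs_c (a point): bystander: small cardboard box of swabs with a paper band, lying flat, 50 (x) by 32 (y) by 16 mm high; the point is its centre.

How it is judged:
At the end, for the whole second after the job is handed in: A vial in each rack bay and each pot in its bay, within 11.5 mm of the bay centre (small pot 22.5 mm in x); the cup in the dish, within 50 mm (x) and 95 mm (y) of its origin; all standing on those floors (height to 3 mm, cup 1.5 mm low), upright to 0.1 rad, let go, under 0.02 m/s ((((x of vial_a_c in the frame of rack between -0.0115 and 0.0115 m and y of vial_a_c in the frame of rack between 0.0155 and 0.0385 m and z of vial_a_c in the frame of rack between 0.032 and 0.038 m and angle between vial_a_c's own z axis and vertical below 0.1 rad) and (x of vial_b_c in the frame of rack between -0.0115 and 0.0115 m and y of vial_b_c in the frame of rack between -0.0385 and -0.0155 m and z of vial_b_c in the frame of rack between 0.032 and 0.038 m and angle between vial_b_c's own z axis and vertical below 0.1 rad)) or ((x of vial_a_c in the frame of rack between -0.0115 and 0.0115 m and y of vial_a_c in the frame of rack between -0.0385 and -0.0155 m and z of vial_a_c in the frame of rack between 0.032 and 0.038 m and angle between vial_a_c's own z axis and vertical below 0.1 rad) and (x of vial_b_c in the frame of rack between -0.0115 and 0.0115 m and y of vial_b_c in the frame of rack between 0.0155 and 0.0385 m and z of vial_b_c in the frame of rack between 0.032 and 0.038 m and angle between vial_b_c's own z axis and vertical below 0.1 rad))) and x of pot_large_c in the frame of carrier between -0.0115 and 0.0115 m and y of pot_large_c in the frame of carrier between 0.0185 and 0.0415 m and z of pot_large_c in the frame of carrier between 0.031 and 0.037 m and angle between each of pot_large_c, pot_small_c, cup_c's own z axis and vertical below 0.1 rad and x of pot_small_c in the frame of carrier between -0.0225 and 0.0225 m and y of pot_small_c in the frame of carrier between -0.0525 and -0.0295 m and z of pot_small_c in the frame of carrier between 0.026 and 0.032 m and x of cup_c in the frame of dish between -0.05 and 0.05 m and y of cup_c in the frame of dish between -0.095 and 0.095 m and z of cup_c in the frame of dish between 0.029 and 0.0335 m and linear speed of each of vial_a, vial_b, pot_large, pot_small, cup below 0.02 m/s and contact force between each of vial_a, vial_b, pot_large, pot_small, cup and the fingers below 0.1 N); the robot touches nothing.
It fails at once if a vial, pot or cup is dropped or knocked: it moves faster than 0.6 m/s within about 15 mm of standing height ((height (world z) of vial_a_c below 0.049 m and linear speed of vial_a above 0.6 m/s) or (height (world z) of vial_b_c below 0.049 m and linear speed of vial_b above 0.6 m/s) or (height (world z) of pot_large_c below 0.048 m and linear speed of pot_large above 0.6 m/s) or (height (world z) of pot_small_c below 0.043 m and linear speed of pot_small above 0.6 m/s) or (height (world z) of cup_c below 0.0455 m and linear speed of cup above 0.6 m/s)).
It fails at once if a vial, pot or cup is tipped by more than 0.8 rad (angle between any of vial_a_c, vial_b_c, pot_large_c, pot_small_c, cup_c's own z axis and vertical above 0.8 rad).
It fails at once if the tape or the swab box is moved by more than 30 mm (distance of any of tape_c, swabs_c from where it was at the start of the episode above 0.03 m).
It also fails if it takes over 115 s, if anything falls off the work surface, if the arm or the gripper's body presses on something with over 40 N, if the wrist force passes 120 N, or if a joint passes its speed limit or range.

## Robot

A 6-joint arm with a two-finger parallel gripper is mounted at the origin on the work surface. World frame = base frame: x ahead of the robot, y to its left, z up, the work surface at z = 0. Lengths are in m, angles in rad, forces in N, time in s.
With the tool pointing down it reaches from about 0.35 to 0.775 m from the base axis. Payload 7.3 kg.
Tool frame: the origin (TCP) lies between the finger pads; the fingertips stand 17 mm ahead of it and the grasp point (between the pads) lies 2 mm behind it; z points along the fingers, y is the direction in which the jaws open and shut (so a half turn about z gives the same grasp; the last joint's range is limited). The gripper opens to 92 mm and grips with 3 to 60 N. Pads are 19 mm wide; open, the fingers measure 130 mm over their backs; the gripper's body (75 mm by 190 mm) begins 47 mm behind the grasp point.
Start: joints at [-1.352, 0.342, 1.524, -0, 1.275, -0.146], TCP at [0.187, -0.49, 0.244] pointing down, gripper open.
Joint ranges: [-2.53, 2.53], [-0.77, 2.02], [0.04, 2.7], [-1, 4.14], [0.28, 2.66], [-3.11, 3.11]. Speed limits (rad/s): [2.57, 2.57, 3.14, 3.14, 3.14, 3.14].

## Interface

Orientations are given as [roll, pitch, yaw] about the fixed x, y, z axes, in that order (R = Rz(yaw) Ry(pitch) Rx(roll)).
In Python, from cell import sensors, vision, hand_in gives the robot as it stands.
- The arm moves only by the tool step_arm, never from a script. Its argument "series" is a list of rows, each a list of 5 numbers: the opening, from 0 (shut) to 1 (fully open), then the shift along the world's x, y, z each as a share of 25 mm, from -1 to 1, then the turn about the world's z as a share of 0.08 rad, from -1 to 1. A call has 1 to 12 rows; each row shifts and turns the commanded pose from where the row before left it; what a row does not reach is not made up. A row lasts 1/10 s, in which the tool goes at most 50 mm and 8.59 degrees, less where a joint would pass 70% of its speed; a pose out of reach is approached as far as the arm can. A call with a number of a shift or a turn outside -1 to 1 is refused whole. A call with a gripper value outside its range is refused whole. The fingers move at their own pace and stop on an object; "squeeze" is the grip in N (left out, the last holds). Time passes only in rows, so rows that do not move let the fingers close. It gives the time, the measured TCP pose, the force and the opening at its end, in the units of the state.
- sensors.observe(): the state, without advancing time (a new reading comes with each control period).
- vision.read_camera(name): name is "scene" or "top" or "wrist"; returns a dict with "pixels" (420x560x3 uint8, blue, green, red), "range_z" (420x560 float32, m along the optical axis (not along the pixel's ray), 0 where there is no reading), "camera_matrix" (3x3 intrinsics, pixels), "pose" (4x4, takes a point from camera to world coordinates). Camera axes: x right, y down, z forward; pixel columns grow to the right and rows downward; lengths in m; the calibration is good to about 2 mm. The wrist camera is an equidistant fisheye: a pixel r from the principal point sees the ray r / f radians off the axis. A picture is of the moment at which its call begins.
- hand_in(): hands the job in, once; it reports no verdict.
The state is a dict: "time": time; "qpos": joint angles; "qvel": joint speeds; "joint_efforts": joint torques, N m; "tool_pos": TCP position; "tool_rot": TCP orientation; "contact_force": force on the tool from outside, world axes, zero at the start; "torque": the same for the moment, N m; "opening": finger opening in m.
Only numpy, scipy, OpenCV 4.12 (cv2) and the standard library are available. Lean on these libraries where they do the work, as an engineer would, in place of code of your own. Each camera call takes 0.05 s, during which the arm holds its last target.

## Working session

There is one attempt and no reset: what is moved stays moved. The work goes in short steps, Python scripts to look and compute and a tool call to move; the robot and the scene stay as the last step left them, time stands still between calls to the robot, and variables do not carry over. Pictures are saved under pics/ and viewed, and the job is handed in when it is done.

Besides the shell and the picture viewer there is one more tool, called after "Request:" in YAML: its name, and indented under it one key for each argument. step_arm: Moves the arm, as the interface text tells. Its arguments: {"type":"object","properties":{"series":{"type":"array","items":{"type":"array","items":{"type":"number","minimum":-1,"maximum":1}}},"squeeze":{"type":"number"}},"required":["series"]}

```bash
ls; mkdir -p pics; python3 - <<'E'
from cell import sensors, vision
import cv2,numpy as np,pickle
print(sensors.observe())
for n in ["scene","top","wrist"]:
    d=vision.read_camera(n); cv2.imwrite(f"pics/{n}0.png",d["pixels"]); pickle.dump(d,open(f"{n}0.pkl","wb"))
    print(n,d["camera_matrix"],d["pose"].round(4), (d["range_z"]>0).mean())
E
```

```text
pics
{'time': 0.0, 'qpos': array([-1.35201622e+00,  3.42730992e-01,  1.52500918e+00, -2.28291553e-05,
        1.27540329e+00, -1.45985803e-01]), 'qvel': array([ 0.00074306,  0.00041252,  0.00177952,  0.00049227, -0.00063544,
       -0.0022398 ]), 'joint_efforts': array([ 1.15196026e-04, -4.31242847e+01, -2.44220245e+01,  7.17799016e-02,
        5.58531994e-02, -1.25685765e-04]), 'tool_pos': array([ 0.18722171, -0.49007547,  0.24304339]), 'tool_rot': array([-3.14005516e+00, -2.03995015e-04,  3.64772411e-01]), 'contact_force': array([ 0.13308374,  0.33431528, -0.24501537]), 'torque': array([-0.03148493, -0.00566677, -0.02355054]), 'opening': 0.09165729124080915}
scene [[395.28509012   0.         284.398482  ]
 [  0.         395.28509012 200.03512546]
 [  0.           0.           1.        ]] [[-0.182   0.5258 -0.8309  1.2197]
 [ 0.9831  0.1157 -0.1421  0.1222]
 [ 0.0214 -0.8427 -0.538   0.5295]
 [ 0.      0.      0.      1.    ]] 0.9958588435374149
top [[383.05947044   0.         276.24854725]
 [  0.         383.05947044 208.72701326]
 [  0.           0.           1.        ]] [[ 0.0196 -0.9965  0.0813  0.4189]
 [-0.9998 -0.0187  0.0116 -0.0067]
 [-0.01   -0.0815 -0.9966  0.7731]
 [ 0.      0.      0.      1.    ]] 0.996109693877551
wrist [[325.1922621    0.         280.36470784]
 [  0.         325.1922621  212.05853105]
 [  0.           0.           1.        ]] [[ 0.357  -0.9036 -0.2366  0.251 ]
 [-0.9341 -0.3459 -0.0885 -0.4667]
 [-0.0019  0.2526 -0.9676  0.384 ]
 [ 0.      0.      0.      1.    ]] 0.944234693877551
```

View pics/scene0.png

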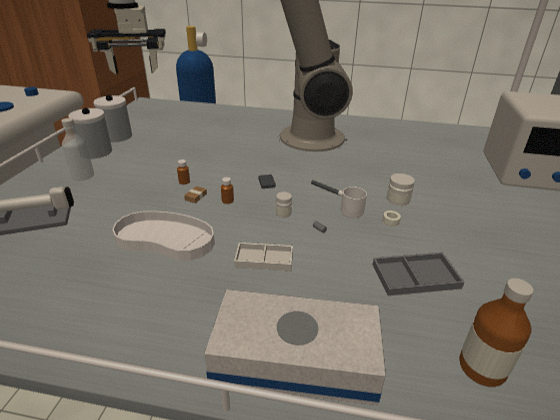

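View pics/top0.png

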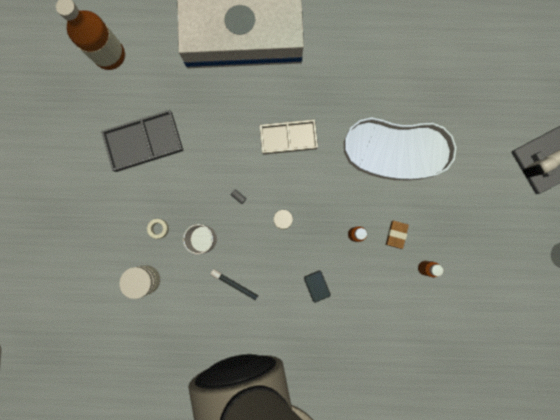

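View pics/wrist0.png

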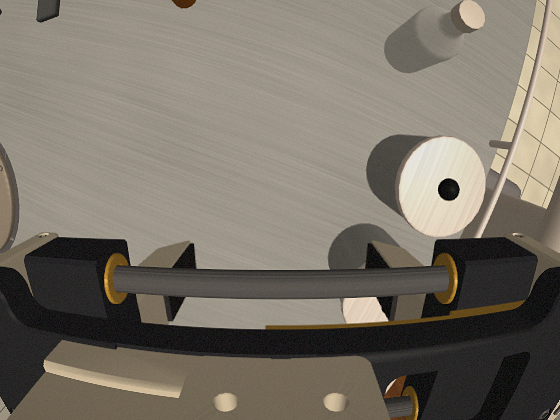

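```bash
cat > h.py <<'E'
import numpy as np,cv2,pickle
def cloud(d):
    K=d["camera_matrix"];z=d["range_z"];v,u=np.mgrid[:420,:560]
    P=np.stack([(u-K[0,2])/K[0,0]*z,(v-K[1,2])/K[1,1]*z,z,np.ones_like(z)],-1)
    W=P@d["pose"].T; W=W[...,:3]; W[z==0]=np.nan; return W
def ray(d,u,v,zw):
    K=d["camera_matrix"];r=d["pose"][:3,:3]@np.array([(u-K[0,2])/K[0,0],(v-K[1,2])/K[1,1],1]);o=d["pose"][:3,3]
    return o+r*(zw-o[2])/r[2]
E
python3 - <<'E'
from h import *
d=pickle.load(open("top0.pkl","rb"));W=cloud(d)
im=d["pixels"]
a=cv2.resize(im[100:310,90:320],None,fx=3.4,fy=2.8*1.0,interpolation=cv2.INTER_CUBIC)
for n,(y0,x0) in {"A":(100,95),"B":(100,265)}.items():
    c=cv2.resize(im[y0:y0+200,x0:x0+200],None,fx=3,fy=3,interpolation=cv2.INTER_CUBIC); cv2.imwrite(f"pics/crop{n}.png",c)
h=W[...,2]; print(np.nanmedian(h))
cv2.imwrite("pics/height.png",cv2.resize(np.clip(np.nan_to_num(h)*3000,0,255).astype(np.uint8),None,fx=1.4,fy=1.4))
s=pickle.load(open("scene0.pkl","rb"));W2=cloud(s)
print(np.nanmedian(W2[180:280,100:420,2]))
for n,(u,v) in dict(va=(360,234),vb=(437,270),ps=(283,219),pl=(135,283),cup=(201,240),tape=(157,222),sw=(398,235),dark=(317,286),dark2=(238,196),pen=(237,286)).items(): print(n,W[v,u].round(4), np.nanmax(W[v-12:v+13,u-12:u+13,2]).round(4))
E
```

```text
-0.00011635235865592453
-0.0002202474147338096
va [ 0.433  -0.1544  0.0606] 0.0651
vb [ 0.3699 -0.2949  0.0619] 0.0656
ps [ 0.4588 -0.0114  0.0489] 0.0525
pl [0.3347 0.2598 0.0595] 0.0631
cup [0.4159 0.1523 0.0025] 0.0576
tape [0.4499 0.2387 0.0143] 0.022
sw [ 0.4334 -0.2378  0.0171] 0.019
dark [ 0.3308 -0.0805  0.0132] 0.0175
dark2 [0.505  0.0791 0.0133] 0.0193
pen [0.3273 0.0763 0.0116] 0.0143
```

View pics/height.png

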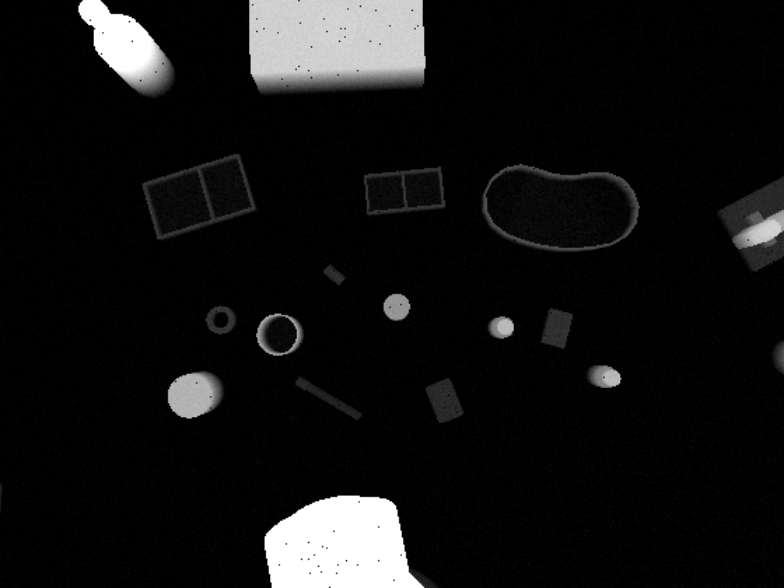

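View pics/cropA.png

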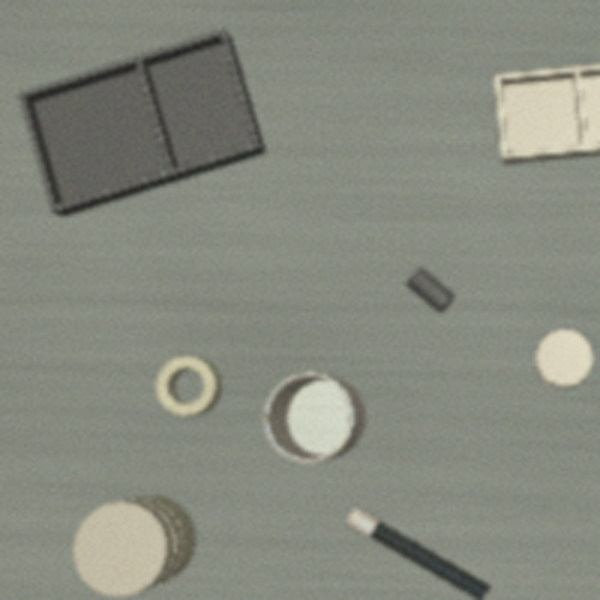

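View pics/cropB.png

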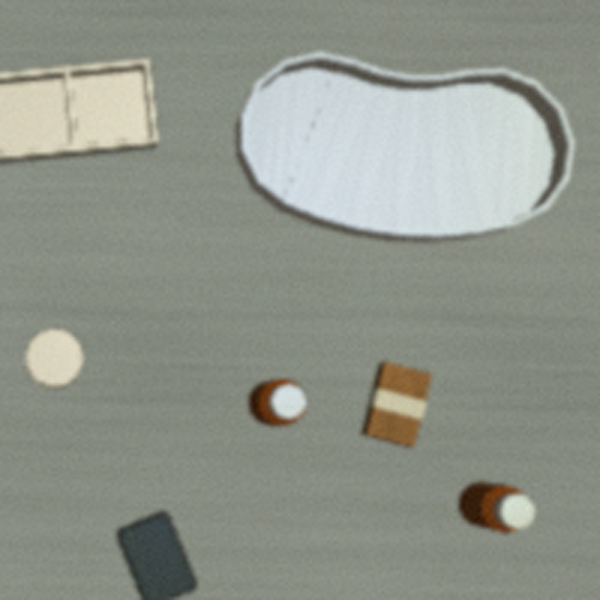

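```bash
cat > loc.py <<'E'
from h import *
SPEC=dict(va=((.433,-.152),.062,.0105),vb=((.370,-.290),.062,.0105),ps=((.459,-.011),.05,.018),pl=((.335,.255),.06,.029),cup=((.416,.148),.055,.028))
def circ(W,c,H,r):
    h=W[...,2];m=(abs(h-H)<.004)&(np.hypot(W[...,0]-c[0],W[...,1]-c[1])<r+.02)
    if m.sum()<8: return None
    p=W[m]; (cx,cy),R=cv2.minEnclosingCircle(p[:,:2].astype(np.float32)); return m.sum(),np.round(p.mean(0),4),(round(cx,4),round(cy,4),round(R,4))
if __name__=="__main__":
  for n in("top","scene"):
    d=pickle.load(open(n+"0.pkl","rb"));W=cloud(d)
    for k,(c,H,r) in SPEC.items(): print(n,k,circ(W,c,H,r))
    for k,(x0,x1,y0,y1,lo,hi) in dict(rack=(.53,.66,-.09,.06,.011,.022),carrier=(.5,.7,.13,.35,.011,.022),dish=(.5,.7,-.36,-.11,.018,.03)).items():
        m=(W[...,0]>x0)&(W[...,0]<x1)&(W[...,1]>y0)&(W[...,1]<y1)
        mm=m&(W[...,2]>lo)&(W[...,2]<hi)
        print(n,k,cv2.minAreaRect(W[mm][:,:2].astype(np.float32)),'top',np.percentile(W[mm][:,2],[50,95]).round(4))
    for k,(c) in dict(tape=(.4365,.235),sw=(.433,-.238)).items():
        m=(np.hypot(W[...,0]-c[0],W[...,1]-c[1])<.04)&(W[...,2]>.008);p=W[m];print(n,k,cv2.minAreaRect(p[:,:2].astype(np.float32)))
E
python3 loc.py
```

```text
top va (np.int64(99), array([ 0.4347, -0.1558,  0.0615]), (0.4347, -0.1561, 0.0105))
top vb (np.int64(108), array([ 0.3704, -0.2951,  0.0617]), (0.3702, -0.2954, 0.011))
top ps (np.int64(272), array([ 0.4595, -0.0112,  0.0496]), (0.4594, -0.0113, 0.0178))
top pl (np.int64(780), array([0.3359, 0.2597, 0.0595]), (0.3356, 0.2603, 0.0298))
top cup (np.int64(113), array([0.4195, 0.1476, 0.0541]), (0.4189, 0.1479, 0.028))
top rack ((0.6287845373153687, -0.01917482167482376), (0.05898543447256088, 0.11166950315237045), 6.5209150314331055) top [0.0169 0.0192]
top carrier ((0.6153621673583984, 0.27788102626800537), (0.08725426346063614, 0.14759430289268494), 18.950891494750977) top [0.0166 0.0191]
top dish ((0.603739857673645, -0.24035677313804626), (0.21835510432720184, 0.11638440191745758), 85.62277221679688) top [0.0247 0.0274]
top tape ((0.43789514899253845, 0.23723310232162476), (0.03893616050481796, 0.03816120699048042), 37.395015716552734)
top sw ((0.43553847074508667, -0.2379506677389145), (0.033510807901620865, 0.05010884627699852), 75.5844955444336)
scene va (np.int64(37), array([ 0
[... 344 characters left out ...]
0.4202, 0.1495, 0.0533]), (0.4194, 0.1493, 0.0295))
scene rack ((0.6299748420715332, -0.017675437033176422), (0.061744846403598785, 0.11237335950136185), 7.699426174163818) top [0.0164 0.0182]
scene carrier ((0.6168047189712524, 0.2794126868247986), (0.08939468860626221, 0.14755943417549133), 18.70904541015625) top [0.016  0.0184]
scene dish ((0.6053099632263184, -0.23903802037239075), (0.21906526386737823, 0.11867205798625946), 85.5633773803711) top [0.0232 0.0263]
scene tape ((0.4404296875, 0.2390480488538742), (0.039076223969459534, 0.03806284815073013), 13.496695518493652)
scene sw ((0.437187135219574, -0.23640979826450348), (0.034429460763931274, 0.05283954367041588), 75.32484436035156)
```

```bash
python3 - <<'E'
from h import *
d=pickle.load(open("top0.pkl","rb"));W=cloud(d)
print("box",np.nanmin(W[20:65,180:300].reshape(-1,3),0),np.nanpercentile(W[20:65,180:300,2],90))
print("bottle",W[40,90],W[55,115],W[65,115])
s=pickle.load(open("scene0.pkl","rb"));W2=cloud(s)
print("canisters",W2[115,85],W2[102,108],W2[122,72]); m=(W2[...,2]>.03)&(W2[...,0]<.5)&(W2[...,1]<-.33)
for u,v in((410,160),(300,130)): print(ray(d,265+u/3,100+v/3,.003))
x=W[...,0];y=W[...,1];h=W[...,2]
m=(x>.5)&(x<.7)&(y>-.36)&(y<-.11)
print("dish floor",np.nanmedian(h[m&(h>.0)&(h<.012)&(abs(y+.24)<.05)&(abs(x-.6)<.03)]))
for a,b in((.04,.13),(-.09,.05)):
  pass
for nm,c in dict(rp=(.6257,.0083),rm=(.6323,-.0453),cl=(.6063,.3069),cs=(.6292,.2397),dish=(.597,-.24)).items():
  for n,WW in(("top",W),("scene",W2)):
    q=np.hypot(WW[...,0]-c[0],WW[...,1]-c[1])<.015; print(nm,n,np.nanmedian(WW[q][:,2]).round(4))
# dish radial profile of wall
m=m&(h>.019)&(h<.03)
for yy in (-.2,-.22,-.24,-.26,-.28): 
  q=m&(abs(y-yy)<.004); print(yy,x[q].min(),x[q].max(), np.sort(x[q]).round(3)[[0,3,-4,-1]])
E
```

```text
box [ 0.77274175 -0.03927075 -0.00302513] 0.07066134992332318
bottle [0.77292045 0.34400461 0.11064418] [0.78192441 0.33098047 0.0366322 ] [0.77231308 0.34078496 0.01272171]
canisters [ 0.27359378 -0.61379238  0.12154825] [ 0.16113412 -0.61095997  0.12235094] [ 0.40148276 -0.55555129  0.15496688]
[ 0.59960499 -0.25062862  0.003     ]
[ 0.61904723 -0.17619309  0.003     ]
dish floor 0.0029043517025294507
rp top 0.0035
rp scene 0.0034
rm top 0.0036
rm scene 0.0035
cl top 0.0032
cl scene 0.0033
cs top 0.0035
cs scene 0.0034
dish top 0.0027
dish scene 0.0026
-0.2 0.5519173021782791 0.6630608069516496 [0.552 0.553 0.662 0.663]
-0.22 0.5476879248770853 0.6576432517459598 [0.548 0.549 0.656 0.658]
-0.24 0.5453716097732333 0.6541435647245293 [0.545 0.546 0.651 0.654]
-0.26 0.5454493234580232 0.652408738973468 [0.545 0.546 0.651 0.652]
-0.28 0.5476206378288484 0.6565186334591345 [0.548 0.548 0.655 0.657]
```

Request:
step_arm:
  series:
    - [0.6,0.92,0.98,0,1]
    - [0.6,0.92,0.98,0,1]
    - [0.6,0.92,0.98,0,1]
    - [0.6,0.92,0.98,0,1]
    - [0.6,0.92,0.98,0,1]
    - [0.6,0.92,0.98,0,1]
    - [0.6,0.92,0.98,0,1]
    - [0.6,0.92,0.98,0,1]
    - [0.6,0,0,-1,0]
    - [0.6,0,0,-1,0]
    - [0.6,0,0,-1,0]
    - [0.6,0,0,0,0]
  squeeze: 12

```text
time: 1.35
tool_pos: [0.37, -0.2928, 0.166]
tool_rot: [-3.135, -0.002, 1.005]
contact_force: [1.0, 0.4, 1.1]
opening: 0.0549
```

```bash
python3 - <<'E'
from cell import vision,sensors
import cv2
print(sensors.observe()["tool_pos"])
d=vision.read_camera("wrist"); cv2.imwrite("pics/w1.png",d["pixels"])
from h import *
d=vision.read_camera("top"); W=cloud(d); cv2.imwrite("pics/t1.png",d["pixels"])
E
```

```text
[ 0.36998501 -0.29280621  0.1659689 ]
```

View pics/w1.png

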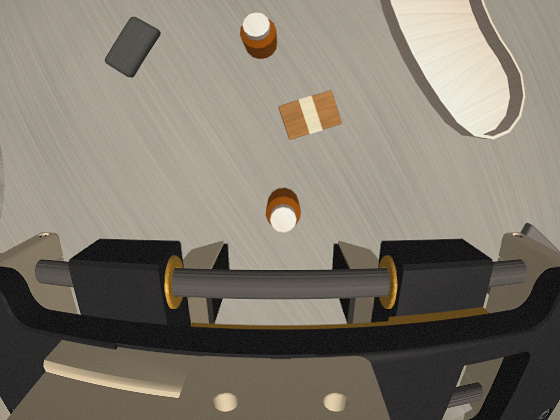

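Request:
step_arm:
  series:
    - [0.6,0.06,-0.05,-1,0]
    - [0.6,0,0,-1,0]
    - [0.6,0,0,-1,0]
    - [0.6,0,0,-1,0]
    - [0.6,0,0,-0.6,0]
    - [0.6,0,0,-0.5,0]
    - [0.6,0,0,0,0]
    - [0.6,0,0,0,0]
  squeeze: 12

```text
time: 2.25
tool_pos: [0.3734, -0.2965, 0.0424]
tool_rot: [3.14, 0.0, 1.005]
contact_force: [1.0, -0.8, -0.0]
opening: 0.0551
```

Request:
step_arm:
  series:
    - [0.6,0,0,0,0]
    - [0.6,0,0,0,0]
    - [0.6,0,0,0,0]

```text
time: 2.55
tool_pos: [0.3731, -0.296, 0.0419]
tool_rot: [3.14, 0.0, 1.005]
contact_force: [0.0, -0.8, 0.8]
opening: 0.0548
```

```bash
python3 - <<'E'
from cell import vision,sensors
import cv2
print(sensors.observe()["tool_pos"])
d=vision.read_camera("wrist"); cv2.imwrite("pics/w2.png",d["pixels"])
d=vision.read_camera("scene"); cv2.imwrite("pics/s2.png",cv2.resize(d["pixels"][120:260,120:300],None,fx=4,fy=4))
E
```

```text
[ 0.37307834 -0.2959897   0.04188014]
```

View pics/w2.png

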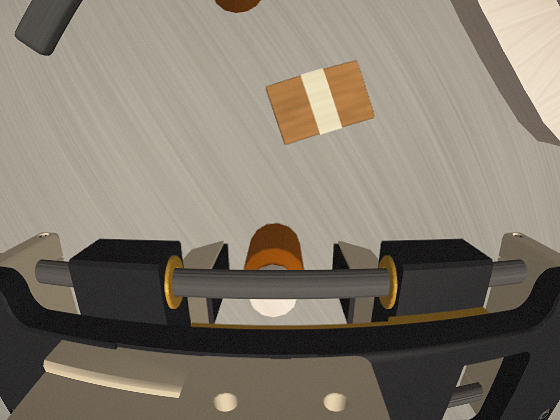

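View pics/s2.png

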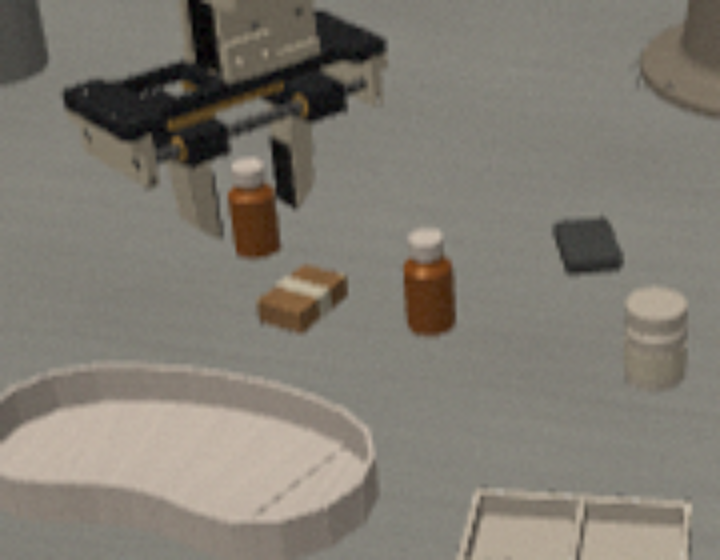

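Request:
step_arm:
  series:
    - [0.6,-0.05,0.06,-0.2,0]
    - [0.6,0,0,0,0]
    - [0.1,0,0,0,0]
    - [0.1,0,0,0,0]
    - [0.1,0,0,0,0]
    - [0.1,0,0,0,0]
    - [0.1,0,0,0,0]
    - [0.1,0,0,0,0]
    - [0.1,0,0,0,0]
  squeeze: 12

```text
time: 3.55
tool_pos: [0.3716, -0.2942, 0.0363]
tool_rot: [3.141, 0.0, 1.005]
contact_force: [0.3, 0.5, 0.0]
opening: 0.0298
```

Request:
step_arm:
  series:
    - [0.1,0,0,0.5,0]
    - [0.1,0,0,1,0]
    - [0.1,0,0,1,0]
    - [0.1,0,0,0.7,0]
    - [0.1,1,1,0,1]
    - [0.1,1,1,0,1]
    - [0.1,1,1,0,1]
    - [0.1,1,1,0,1]
    - [0.1,1,1,0,1]
    - [0.1,1,1,0,1]
    - [0.1,1,1,0,1]
    - [0.1,1,1,0,1]

```text
time: 4.75
tool_pos: [0.5723, -0.093, 0.1161]
tool_rot: [-3.141, -0.0, 1.648]
contact_force: [-0.5, -0.7, 0.2]
opening: 0.0297
```

Request:
step_arm:
  series:
    - [0.1,1,1,0,0]
    - [0.1,1,0.95,0,0]
    - [0.1,0.43,0,0,0]
    - [0.1,0,0,0,0]
    - [0.1,0,0,0,0]
    - [0.1,0,0,0,0]

```text
time: 5.35
tool_pos: [0.6315, -0.046, 0.1161]
tool_rot: [-3.141, -0.0, 1.644]
contact_force: [-0.7, 0.1, -0.6]
opening: 0.0297
```

Request:
step_arm:
  series:
    - [0.1,0.03,0.03,-1,0]
    - [0.1,0,0,-1,0]
    - [0.1,0,0,-0.6,0]
    - [0.1,0,0,-0.2,0]
    - [0.1,0,0,0,0]
    - [0.1,0,0,0,0]
    - [0.1,0,0,0,0]

```text
time: 6.05
tool_pos: [0.6338, -0.0449, 0.0475]
tool_rot: [3.139, 0.001, 1.645]
contact_force: [-0.5, 0.3, -0.3]
opening: 0.0297
```

```bash
python3 - <<'E'
from cell import vision,sensors
import cv2
d=vision.read_camera("scene"); cv2.imwrite("pics/s3.png",cv2.resize(d["pixels"][160:280,200:340],None,fx=5,fy=5))
E
```

```text
(no output)
```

View pics/s3.png

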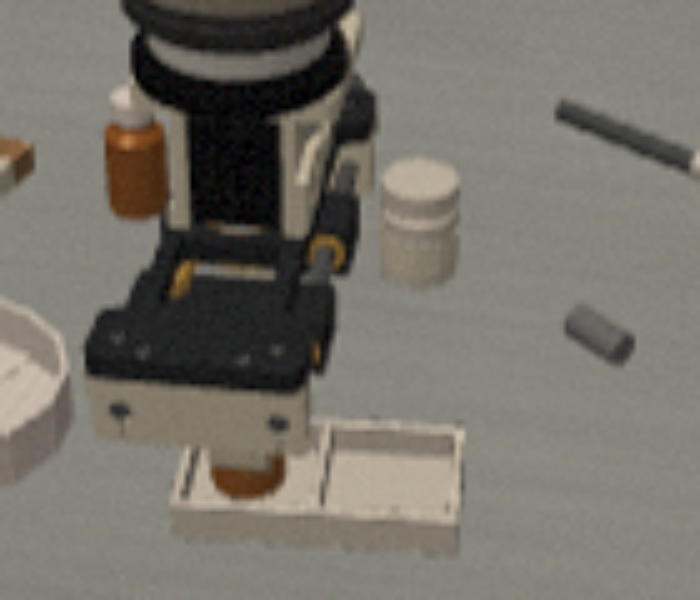

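Request:
step_arm:
  series:
    - [0.1,0,0,-0.1,0]
    - [0.1,0,0,-0.1,0]
    - [0.1,0,0,0,0]
    - [0.1,0,0,0,0]
    - [0.1,0,0,0,0]
    - [0.1,0,0,0,0]

```text
time: 6.7
tool_pos: [0.6331, -0.0447, 0.0413]
tool_rot: [3.141, 0.0, 1.645]
contact_force: [-0.1, -0.4, -1.2]
opening: 0.0297
```

Request:
step_arm:
  series:
    - [0.1,0,0,-0.03,0]
    - [0.1,0,0,0,0]
    - [0.1,0,0,0,0]
    - [0.35,0,0,0,0]
    - [0.4,0,0,0,0]
    - [0.45,0,0,0,0]
    - [0.5,0,0,0,0]
    - [0.5,0,0,0,0]
    - [0.5,0,0,0.4,0]
    - [0.5,0,0,1,0]
    - [0.5,0,0,1,0]
    - [0.5,0,0,1,0]

```text
time: 7.9
tool_pos: [0.6331, -0.0447, 0.1272]
tool_rot: [3.141, 0.0, 1.645]
contact_force: [0.9, 0.4, -0.7]
opening: 0.0456
```

Request:
step_arm:
  series:
    - [0.6,-0.98,-0.55,0,0]
    - [0.6,-0.98,-0.55,0,0]
    - [0.6,-0.98,-0.55,0,0]
    - [0.6,-0.98,-0.55,0,0]
    - [0.6,-0.98,-0.55,0,0]
    - [0.6,-0.98,-0.55,0,0]
    - [0.6,-0.98,-0.55,0,0]
    - [0.6,-1,-0.6,0,0]
    - [0.6,0,0,0,0]
    - [0.6,0,0,0,0]
    - [0.6,0,0,0,0]
    - [0.6,0,0,0,0]

```text
time: 9.1
tool_pos: [0.4374, -0.1556, 0.1256]
tool_rot: [3.141, 0.0, 1.646]
contact_force: [-0.6, 0.8, 0.1]
opening: 0.0549
```

```bash
python3 - <<'E'
from cell import vision,sensors
from h import *
import cv2
d=vision.read_camera("scene"); cv2.imwrite("pics/s4.png",cv2.resize(d["pixels"][160:290,120:300],None,fx=4,fy=4))
d=vision.read_camera("wrist"); cv2.imwrite("pics/w4.png",d["pixels"])
E
```

```text
(no output)
```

View pics/s4.png

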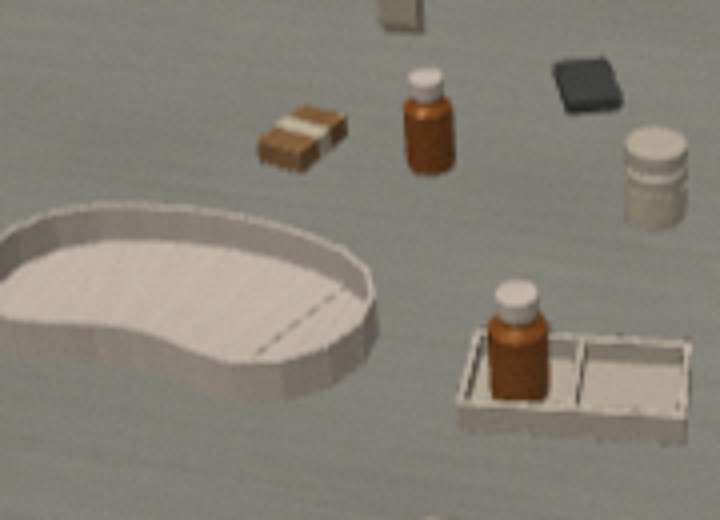

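View pics/w4.png

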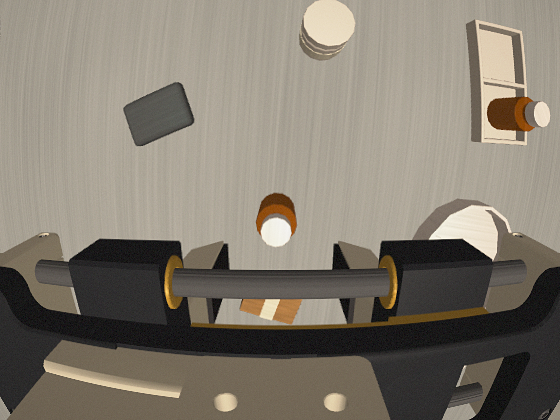

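Request:
step_arm:
  series:
    - [0.6,-0.05,0,-1,0]
    - [0.6,0,0,-1,0]
    - [0.6,0,0,-1,0]
    - [0.6,0,0,-0.55,0]
    - [0.6,0,0,0,0]
    - [0.6,0,0,0,0]
    - [0.6,0,0,0,0]
    - [0.1,0,0,0,0]
    - [0.1,0,0,0,0]
    - [0.1,0,0,0,0]
    - [0.1,0,0,0,0]
    - [0.1,0,0,0,0]

```text
time: 10.4
tool_pos: [0.4354, -0.156, 0.037]
tool_rot: [3.141, 0.0, 1.645]
contact_force: [-0.2, -0.2, 3.5]
opening: 0.0296
```

Request:
step_arm:
  series:
    - [0.1,0,0,0,0]
    - [0.1,0,0,0,0]

```text
time: 10.6
tool_pos: [0.4354, -0.156, 0.037]
tool_rot: [3.141, 0.0, 1.645]
contact_force: [-0.8, 0.9, 5.8]
opening: 0.0299
```

Request:
step_arm:
  series:
    - [0.1,0,0,0.5,0]
    - [0.1,0,0,1,0]
    - [0.1,0,0,1,0]
    - [0.1,0,0,1,0]
    - [0.1,0.95,0.82,0,0]
    - [0.1,0.95,0.82,0,0]
    - [0.1,0.95,0.82,0,0]
    - [0.1,0.95,0.82,0,0]
    - [0.1,0.95,0.82,0,0]
    - [0.1,0.95,0.82,0,0]
    - [0.1,0.95,0.82,0,0]
    - [0.1,0.95,0.82,0,0]

```text
time: 11.8
tool_pos: [0.6259, 0.0091, 0.1236]
tool_rot: [-3.141, -0.0, 1.645]
contact_force: [1.3, 0.2, 0.1]
opening: 0.0296
```

Request:
step_arm:
  series:
    - [0.1,0,0,0,0]
    - [0.1,0,0,0,0]
    - [0.1,0,0,0,0]
    - [0.1,0,0,-1,0]
    - [0.1,0,0,-1,0]
    - [0.1,0,0,-0.8,0]
    - [0.1,0,0,-0.2,0]
    - [0.1,0,0,0,0]
    - [0.1,0,0,0,0]
    - [0.1,0,0,0,0]

```text
time: 12.8
tool_pos: [0.6261, 0.0078, 0.0507]
tool_rot: [3.139, 0.0, 1.645]
contact_force: [1.1, 0.2, 0.6]
opening: 0.0298
```

Position fine; about 9.5 mm to go.

Request:
step_arm:
  series:
    - [0.1,0,0,-0.2,0]
    - [0.1,0,0,-0.1,0]
    - [0.1,0,0,0,0]
    - [0.1,0,0,0,0]
    - [0.1,0,0,0,0]
    - [0.1,0,0,0,0]

```text
time: 13.4
tool_pos: [0.6254, 0.0081, 0.0418]
tool_rot: [3.141, 0.0, 1.645]
contact_force: [-0.2, 0.1, -0.5]
opening: 0.0292
```

Request:
step_arm:
  series:
    - [0.1,0,0,-0.03,0]
    - [0.1,0,0,0,0]
    - [0.1,0,0,0,0]
    - [0.35,0,0,0,0]
    - [0.4,0,0,0,0]
    - [0.45,0,0,0,0]
    - [0.5,0,0,0,0]
    - [0.5,0,0,0,0]
    - [0.5,0,0,0.4,0]
    - [0.5,0,0,1,0]
    - [0.5,0,0,1,0]
    - [0.5,0,0,1,0]

```text
time: 14.6
tool_pos: [0.6253, 0.0081, 0.1277]
tool_rot: [3.141, 0.0, 1.645]
contact_force: [0.5, 0.3, -0.4]
opening: 0.0461
```

Request:
step_arm:
  series:
    - [0.6,-0.92,-0.1,0,1]
    - [0.6,-0.92,-0.1,0,1]
    - [0.6,-0.92,-0.1,0,1]
    - [0.6,-0.92,-0.1,0,0]
    - [0.6,-0.92,-0.1,0,0]
    - [0.6,-0.92,-0.1,0,0]
    - [0.6,-0.98,-0.1,0,0]
    - [0.6,0,0,0,0]
    - [0.6,0,0,0,0]
    - [0.6,0,0,0,0]
    - [0.6,0,0,0,0]

```text
time: 15.7
tool_pos: [0.4637, -0.0095, 0.1262]
tool_rot: [3.141, 0.0, 1.885]
contact_force: [-0.7, -0.1, -0.7]
opening: 0.0548
```

```bash
python3 - <<'E'
from cell import vision,sensors
import cv2
d=vision.read_camera("scene"); cv2.imwrite("pics/s5.png",cv2.resize(d["pixels"][160:290,200:380],None,fx=4,fy=4))
d=vision.read_camera("wrist"); cv2.imwrite("pics/w5.png",d["pixels"])
E
```

```text
(no output)
```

View pics/s5.png

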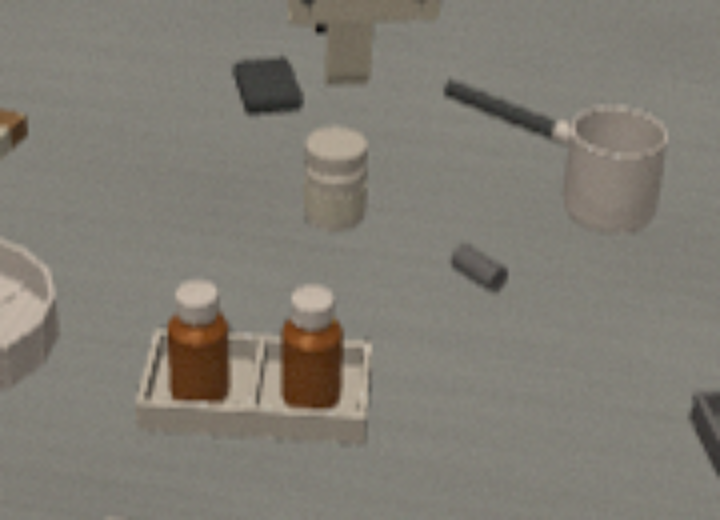

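View pics/w5.png

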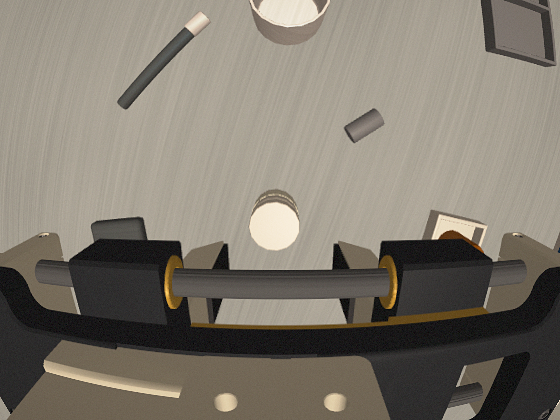

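Request:
step_arm:
  series:
    - [0.6,-0.12,0,-1,0]
    - [0.6,0,0,-1,0]
    - [0.6,0,0,-1,0]
    - [0.6,0,0,-0.55,0]
    - [0.6,0,0,0,0]
    - [0.6,0,0,0,0]
    - [0.6,0,0,0,0]
    - [0.2,0,0,0,0]
    - [0.2,0,0,0,0]
    - [0.2,0,0,0,0]
    - [0.2,0,0,0,0]
    - [0.2,0,0,0,0]

```text
time: 17.0
tool_pos: [0.46, -0.0095, 0.0376]
tool_rot: [3.141, 0.0, 1.885]
contact_force: [-0.8, -0.2, 5.6]
opening: 0.0358
```

Request:
step_arm:
  series:
    - [0.2,0,0,0,0]
    - [0.2,0,0,0,0]

```text
time: 17.2
tool_pos: [0.4601, -0.0095, 0.0377]
tool_rot: [3.141, 0.0, 1.885]
contact_force: [0.3, -0.7, 5.3]
opening: 0.0358
```

Request:
step_arm:
  series:
    - [0.2,0,0,0.5,0]
    - [0.2,0,0,1,0]
    - [0.2,0,0,1,0]
    - [0.2,0.68,1,0,0]
    - [0.2,0.68,1,0,0]
    - [0.2,0.68,1,0,0]
    - [0.2,0.68,1,0,0]
    - [0.2,0.68,1,0,0]
    - [0.2,0.68,1,0,0]
    - [0.2,0.68,1,0,0]
    - [0.2,0.68,1,0,0]
    - [0.2,0.68,1,0,0]

```text
time: 18.4
tool_pos: [0.6131, 0.2166, 0.0992]
tool_rot: [-3.141, -0.0, 1.885]
contact_force: [0.3, -0.2, 0.2]
opening: 0.0356
```

Request:
step_arm:
  series:
    - [0.2,0.65,1,0,0]
    - [0.2,0,0,0,0]
    - [0.2,0,0,0,0]
    - [0.2,0,0,-1,0]
    - [0.2,0,0,-1,0]
    - [0.2,0,0,-0.1,0]
    - [0.2,0,0,0,0]
    - [0.2,0,0,0,0]
    - [0.2,0,0,0,0]

```text
time: 19.3
tool_pos: [0.6299, 0.2405, 0.0489]
tool_rot: [3.139, 0.0, 1.885]
contact_force: [0.2, -0.4, -1.3]
opening: 0.0358
```

Request:
step_arm:
  series:
    - [0.2,0,0,-0.15,0]
    - [0.2,0,0,-0.08,0]
    - [0.2,0,0,0,0]
    - [0.2,0,0,0,0]
    - [0.2,0,0,0,0]
    - [0.2,0,0,0,0]

```text
time: 19.9
tool_pos: [0.6292, 0.2406, 0.0417]
tool_rot: [3.141, 0.0, 1.885]
contact_force: [0.6, 0.4, 1.5]
opening: 0.0355
```

```bash
python3 - <<'E'
from cell import vision,sensors
import cv2
d=vision.read_camera("scene"); cv2.imwrite("pics/s6.png",cv2.resize(d["pixels"][180:310,340:500],None,fx=4,fy=4))
E
```

```text
(no output)
```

View pics/s6.png

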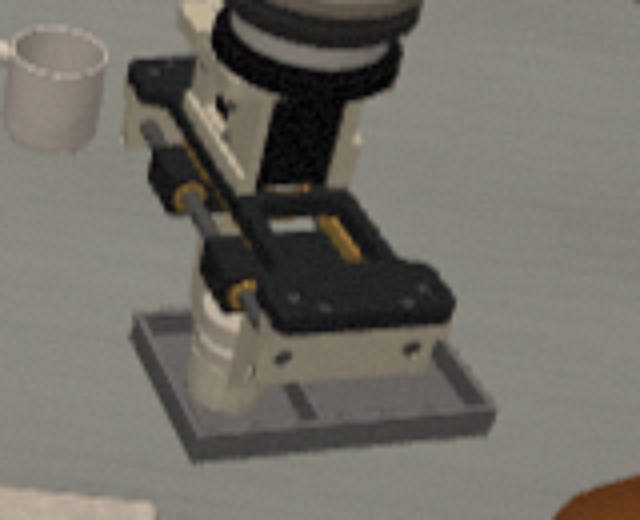

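Request:
step_arm:
  series:
    - [0.4,0,0,0,0]
    - [0.45,0,0,0,0]
    - [0.5,0,0,0,0]
    - [0.55,0,0,0,0]
    - [0.55,0,0,0,0]
    - [0.55,0,0,0,0]
    - [0.55,0,0,0.4,0]
    - [0.55,0,0,1,0]
    - [0.55,0,0,1,0]
    - [0.55,0,0,1,0]
    - [0.9,0,0,0.2,0]

```text
time: 21.05
tool_pos: [0.6308, 0.2411, 0.1358]
tool_rot: [3.135, 0.0, 1.885]
contact_force: [0.1, 0.6, -0.3]
opening: 0.0548
```

Request:
step_arm:
  series:
    - [0.9,-0.97,0.07,0,0]
    - [0.9,-0.97,0.07,0,0]
    - [0.9,-0.97,0.07,0,0]
    - [0.9,-0.97,0.07,0,0]
    - [0.9,-0.97,0.07,0,0]
    - [0.9,-0.97,0.07,0,0]
    - [0.9,-0.97,0.07,0,0]
    - [0.9,-0.97,0.07,0,0]
    - [0.9,-0.97,0.07,0,0]
    - [0.9,-0.97,0.07,0,0]
    - [0.9,-0.97,0.07,0,0]
    - [0.9,-0.97,0.07,0,0]

```text
time: 22.25
tool_pos: [0.3368, 0.2613, 0.1311]
tool_rot: [-3.141, 0.0, 1.885]
contact_force: [0.9, 0.6, -0.5]
opening: 0.0825
```

Request:
step_arm:
  series:
    - [0.9,0,0,0,0]
    - [0.9,0,0,0,0]
    - [0.9,0,0,0,0]

```text
time: 22.55
tool_pos: [0.339, 0.2617, 0.1315]
tool_rot: [3.141, 0.0, 1.885]
contact_force: [-0.2, 0.8, 0.1]
opening: 0.0827
```

```bash
python3 - <<'E'
from cell import vision,sensors
import cv2
d=vision.read_camera("scene"); cv2.imwrite("pics/s7.png",cv2.resize(d["pixels"][160:300,330:500],None,fx=4,fy=4))
d=vision.read_camera("wrist"); cv2.imwrite("pics/w7.png",d["pixels"])
E
```

```text
(no output)
```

View pics/s7.png

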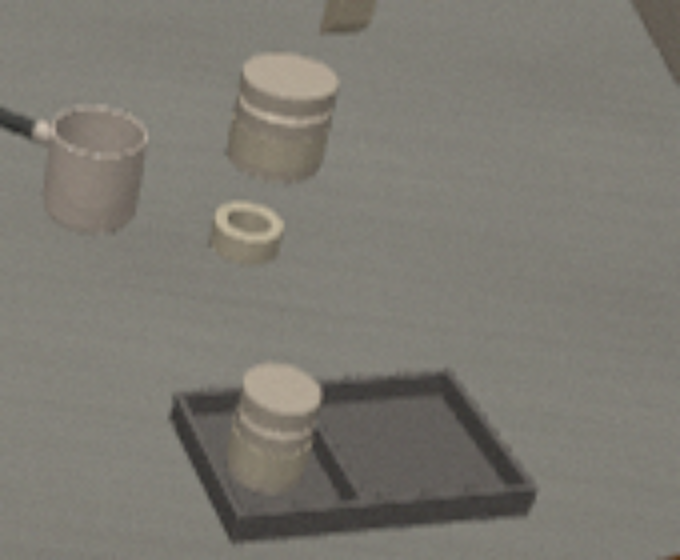

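View pics/w7.png

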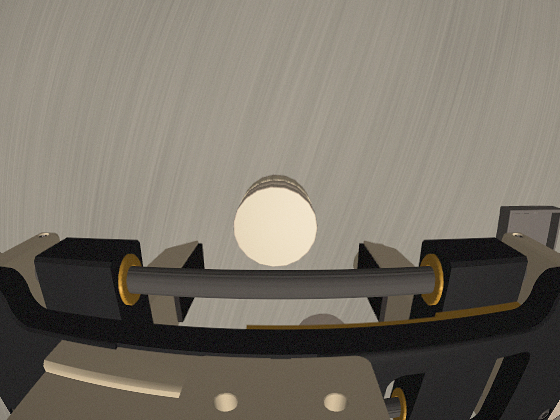

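Request:
step_arm:
  series:
    - [0.9,-0.08,0,-1,0]
    - [0.9,0,0,-1,0]
    - [0.9,0,0,-1,0]
    - [0.9,0,0,-0.5,0]
    - [0.9,0,0,-0.2,0]
    - [0.9,0,0,0,0]
    - [0.9,0,0,0,0]
    - [0.9,0,0,0,0]
    - [0.4,0,0,0,0]
    - [0.4,0,0,0,0]
    - [0.4,0,0,0,0]
    - [0.4,0,0,0,0]
  squeeze: 15

```text
time: 23.85
tool_pos: [0.3361, 0.2616, 0.0391]
tool_rot: [3.141, -0.0, 1.885]
contact_force: [-0.3, -0.3, 2.2]
opening: 0.0579
```

Request:
step_arm:
  series:
    - [0.4,0,0,0,0]
    - [0.4,0,0,0,0]
    - [0.4,0,0,0,0]

```text
time: 24.15
tool_pos: [0.3361, 0.2616, 0.0391]
tool_rot: [3.141, -0.0, 1.885]
contact_force: [-0.5, -0.2, 4.7]
opening: 0.0576
```

Request:
step_arm:
  series:
    - [0.4,0,0,0.5,0]
    - [0.4,0,0,1,0]
    - [0.4,0,0,1,0]
    - [0.4,0.98,0.17,0,0]
    - [0.4,0.98,0.17,0,0]
    - [0.4,0.98,0.17,0,0]
    - [0.4,0.98,0.17,0,0]
    - [0.4,0.98,0.17,0,0]
    - [0.4,0.98,0.17,0,0]
    - [0.4,0.98,0.17,0,0]
    - [0.4,0.98,0.17,0,0]
    - [0.4,0.98,0.17,0,0]

```text
time: 25.35
tool_pos: [0.5572, 0.2998, 0.1008]
tool_rot: [-3.141, 0.0, 1.885]
contact_force: [-0.1, 0.3, -0.5]
opening: 0.0575
```

Request:
step_arm:
  series:
    - [0.4,0.98,0.15,0,0]
    - [0.4,1,0.13,0,0]
    - [0.4,0,0,0,0]
    - [0.4,0,0,0,0]
    - [0.4,0,0,-1,0]
    - [0.4,0,0,-0.9,0]
    - [0.4,0,0,-0.1,0]
    - [0.4,0,0,0,0]
    - [0.4,0,0,0,0]
    - [0.4,0,0,0,0]

```text
time: 26.35
tool_pos: [0.6067, 0.3071, 0.0531]
tool_rot: [3.139, -0.0, 1.885]
contact_force: [0.1, 0.6, -0.5]
opening: 0.0576
```

```bash
python3 - <<'E'
from cell import vision,sensors
import cv2
d=vision.read_camera("scene"); cv2.imwrite("pics/s8.png",cv2.resize(d["pixels"][160:310,340:500],None,fx=4,fy=4))
E
```

```text
(no output)
```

View pics/s8.png

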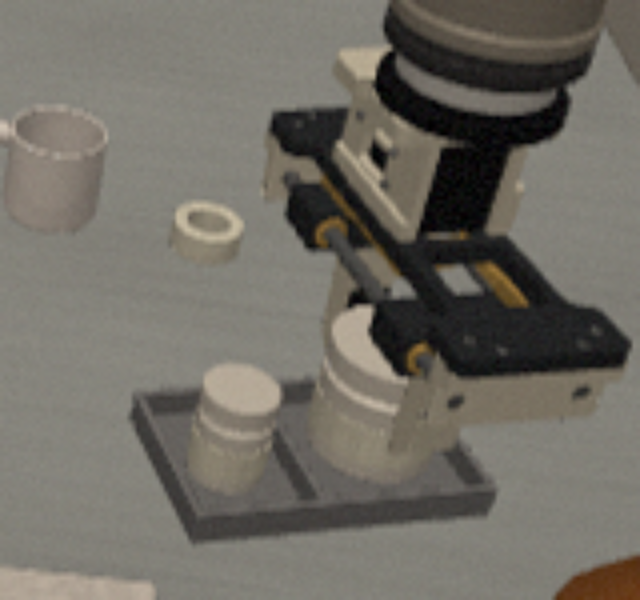

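Request:
step_arm:
  series:
    - [0.4,0,0,-0.2,0]
    - [0.4,0,0,-0.15,0]
    - [0.4,0,0,0,0]
    - [0.4,0,0,0,0]
    - [0.4,0,0,0,0]
    - [0.4,0,0,0,0]

```text
time: 27.0
tool_pos: [0.6062, 0.3068, 0.0428]
tool_rot: [3.141, 0.0, 1.885]
contact_force: [0.2, 0.0, 1.8]
opening: 0.0579
```

Request:
step_arm:
  series:
    - [0.65,0,0,0,0]
    - [0.7,0,0,0,0]
    - [0.75,0,0,0,0]
    - [0.8,0,0,0,0]
    - [0.85,0,0,0,0]
    - [0.85,0,0,0,0]
    - [0.85,0,0,0.4,0]
    - [0.85,0,0,1,0]
    - [0.85,0,0,1,0]
    - [0.85,0,0,1,0]
    - [0.85,0,0,0.2,0]

```text
time: 28.1
tool_pos: [0.6078, 0.3075, 0.1371]
tool_rot: [3.135, -0.0, 1.885]
contact_force: [0.5, -0.1, 0.2]
opening: 0.0781
```

Request:
step_arm:
  series:
    - [0.9,-0.94,-0.79,0,0]
    - [0.9,-0.94,-0.79,0,0]
    - [0.9,-0.94,-0.79,0,0]
    - [0.9,-0.94,-0.79,0,0]
    - [0.9,-0.94,-0.79,0,0]
    - [0.9,-0.94,-0.79,0,0]
    - [0.9,-0.94,-0.79,0,0]
    - [0.9,-0.94,-0.79,0,0]
    - [0.9,0,0,0,0]
    - [0.9,0,0,0,0]
    - [0.9,0,0,0,0]

```text
time: 29.2
tool_pos: [0.4191, 0.1492, 0.1328]
tool_rot: [3.14, 0.0, 1.885]
contact_force: [0.1, 0.5, -0.6]
opening: 0.0826
```

```bash
python3 - <<'E'
from cell import vision,sensors
import cv2
d=vision.read_camera("scene"); cv2.imwrite("pics/s9.png",cv2.resize(d["pixels"][150:310,310:500],None,fx=4,fy=3.7))
d=vision.read_camera("wrist"); cv2.imwrite("pics/w9.png",d["pixels"])
E
```

```text
(no output)
```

View pics/s9.png

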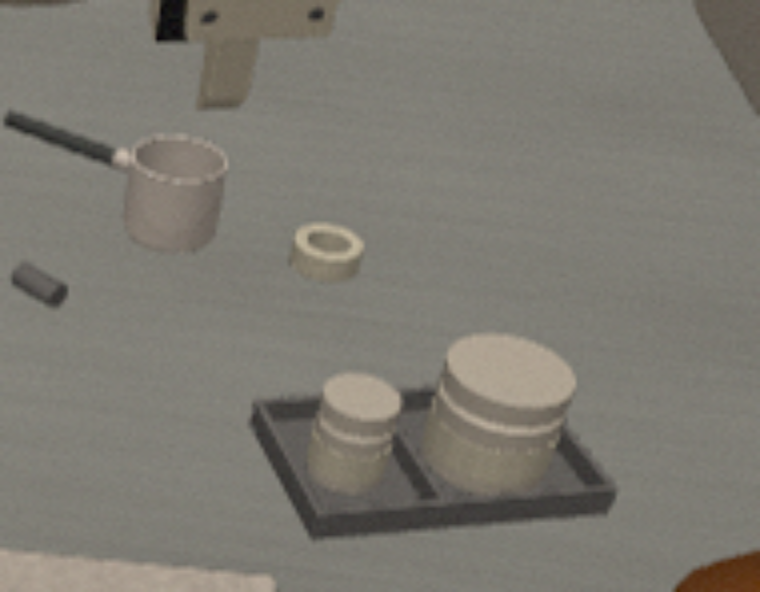

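View pics/w9.png

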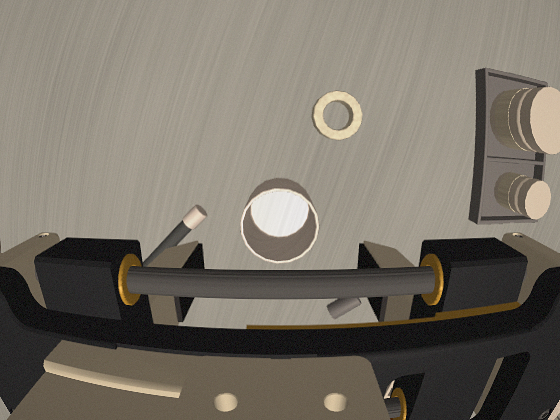

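Request:
step_arm:
  series:
    - [0.9,0,0,-1,0]
    - [0.9,0,0,-1,0]
    - [0.9,0,0,-0.9,0]
    - [0.9,0,0,-0.5,0]
    - [0.9,0,0,0,0]
    - [0.9,0,0,0,0]
    - [0.9,0,0,0,0]
    - [0.4,0,0,0,0]
    - [0.4,0,0,0,0]
    - [0.4,0,0,0,0]
    - [0.4,0,0,0,0]
    - [0.4,0,0,0,0]
  squeeze: 15

```text
time: 30.5
tool_pos: [0.4182, 0.1488, 0.048]
tool_rot: [3.141, 0.0, 1.885]
contact_force: [-0.3, 0.3, 2.8]
opening: 0.0563
```

Request:
step_arm:
  series:
    - [0.4,0,0,0,0]
    - [0.4,0,0,0,0]
    - [0.4,0,0,0,0]

```text
time: 30.8
tool_pos: [0.4182, 0.1488, 0.0479]
tool_rot: [3.141, 0.0, 1.885]
contact_force: [-0.5, 0.1, 6.3]
opening: 0.0564
```

Request:
step_arm:
  series:
    - [0.4,0,0,0.5,0]
    - [0.4,0,0,1,0]
    - [0.4,0,0,1,0]
    - [0.4,0,0,0.7,0]
    - [0.4,0.45,-0.97,0,0]
    - [0.4,0.45,-0.97,0,0]
    - [0.4,0.45,-0.97,0,0]
    - [0.4,0.45,-0.97,0,0]
    - [0.4,0.45,-0.97,0,0]
    - [0.4,0.45,-0.97,0,0]
    - [0.4,0.45,-0.97,0,0]
    - [0.4,0.45,-0.97,0,0]

```text
time: 32.0
tool_pos: [0.5081, -0.0462, 0.1273]
tool_rot: [-3.141, -0.001, 1.885]
contact_force: [1.1, -0.2, -0.2]
opening: 0.0565
```

Request:
step_arm:
  series:
    - [0.4,0.45,-0.97,0,0]
    - [0.4,0.45,-0.97,0,0]
    - [0.4,0.45,-0.97,0,0]
    - [0.4,0.45,-0.97,0,0]
    - [0.4,0.45,-0.97,0,0]
    - [0.4,0.45,-0.97,0,0]
    - [0.4,0.45,-0.97,0,0]
    - [0.4,0.45,-0.97,0,0]
    - [0.4,0,0,0,0]
    - [0.4,0,0,0,0]
    - [0.4,0,0,0,0]

```text
time: 33.1
tool_pos: [0.5975, -0.2382, 0.1272]
tool_rot: [-3.141, -0.001, 1.885]
contact_force: [-0.0, -0.1, -0.5]
opening: 0.0566
```

Request:
step_arm:
  series:
    - [0.4,0,0,-1,0]
    - [0.4,0,0,-1,0]
    - [0.4,0,0,-0.6,0]
    - [0.4,0,0,-0.1,0]
    - [0.4,0,0,0,0]
    - [0.4,0,0,0,0]
    - [0.4,0,0,0,0]

```text
time: 33.8
tool_pos: [0.5987, -0.2395, 0.0615]
tool_rot: [3.14, 0.002, 1.885]
contact_force: [0.6, 0.4, -0.0]
opening: 0.0566
```

```bash
python3 - <<'E'
from cell import vision,sensors
import cv2
d=vision.read_camera("scene"); cv2.imwrite("pics/s10.png",cv2.resize(d["pixels"][140:290,90:290],None,fx=4,fy=4))
E
```

```text
(no output)
```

View pics/s10.png

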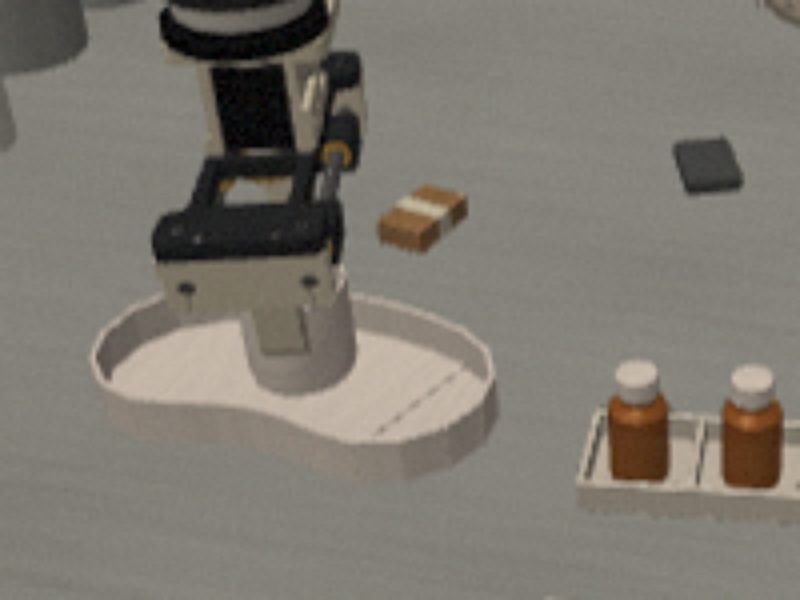

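Request:
step_arm:
  series:
    - [0.4,0,0,-0.2,0]
    - [0.4,0,0,-0.16,0]
    - [0.4,0,0,0,0]
    - [0.4,0,0,0,0]
    - [0.4,0,0,0,0]
    - [0.4,0,0,0,0]

```text
time: 34.45
tool_pos: [0.598, -0.2392, 0.0511]
tool_rot: [-3.141, -0.0, 1.885]
contact_force: [0.4, 0.5, -0.7]
opening: 0.0565
```

Request:
step_arm:
  series:
    - [0.65,0,0,-0.02,0]
    - [0.7,0,0,0,0]
    - [0.75,0,0,0,0]
    - [0.8,0,0,0,0]
    - [0.85,0,0,0,0]
    - [0.85,0,0,0,0]
    - [0.85,0,0,0.4,0]
    - [0.85,0,0,1,0]
    - [0.85,0,0,1,0]
    - [0.85,0,0,1,0]
    - [0.85,0,0,1,0]
    - [0.85,0,0,1,0]

```text
time: 35.65
tool_pos: [0.5981, -0.2392, 0.1878]
tool_rot: [3.141, 0.001, 1.885]
contact_force: [-0.6, 0.0, 0.2]
opening: 0.0781
```

Request:
step_arm:
  series:
    - [0.85,-1,0.3,0,0]
    - [0.85,-1,0.3,0,0]
    - [0.85,-1,0.3,0,0]
    - [0.85,-1,0.3,0,0]
    - [0.85,-1,0.3,0,0]
    - [0.85,-1,0.3,0,0]
    - [0.85,-0.6,0,0,0]
    - [0.85,-0.5,0,0,0]
    - [0.85,0,0,0,0]
    - [0.85,0,0,0,0]

```text
time: 36.65
tool_pos: [0.4211, -0.1946, 0.1862]
tool_rot: [3.141, 0.001, 1.884]
contact_force: [-0.0, 0.1, 0.4]
opening: 0.0776
```

```bash
python3 - <<'E'
from cell import vision,sensors
import cv2,pickle
from loc import *
rk=((.6287,-.0192),.116,(.63,-.0177));ca=((.6154,.2779),.329,(.6168,.2794));di=((.603,-.24),0,(.604,-.239))
S=dict(v1=((.632,-.045),.066,.0105,rk),v2=((.626,.008),.066,.0105,rk),ps=((.629,.24),.054,.018,ca),pl=((.606,.307),.064,.029,ca),cup=((.598,-.24),.058,.028,di))
for n in("top","scene"):
    d=vision.read_camera(n);cv2.imwrite(f"pics/{n}F.png",d["pixels"]);W=cloud(d)
    for k,(c,H,r,f) in S.items():
        o=circ(W,c,H,r)
        if o is None: print(n,k,None);continue
        x,y=np.array(o[2][:2])-(f[0] if n=="top" else f[2]);a=f[1];print(n,k,o[0],"H",o[1][2],"R",o[2][2],"local",round(x*np.cos(a)+y*np.sin(a),4),round(-x*np.sin(a)+y*np.cos(a),4))
    for k,c in dict(tape=(.4365,.235),sw=(.433,-.238)).items():
        m=(np.hypot(W[...,0]-c[0],W[...,1]-c[1])<.04)&(W[...,2]>.008)&(W[...,2]<.03);p=W[m];print(n,k,m.sum() and cv2.minAreaRect(p[:,:2].astype(np.float32)))
E
```

```text
top v1 94 H 0.0652 R 0.0108 local 0.0019 -0.0284
top v2 96 H 0.0651 R 0.0106 local -0.0 0.0273
top ps 274 H 0.0534 R 0.0182 local 0.0008 -0.0414
top pl 715 H 0.0634 R 0.0294 local 0.0002 0.0289
top cup 121 H 0.057 R 0.0285 local -0.0042 0.0002
top tape ((0.4381651282310486, 0.23716294765472412), (0.03916942700743675, 0.03823310136795044), 20.475467681884766)
top sw ((0.43520039319992065, -0.23769548535346985), (0.03230629861354828, 0.049420006573200226), 75.7139892578125)
scene v1 65 H 0.0651 R 0.0109 local 0.0028 -0.0283
scene v2 69 H 0.065 R 0.011 local 0.0001 0.0284
scene ps 213 H 0.0531 R 0.0195 local 0.0003 -0.0408
scene pl 520 H 0.0632 R 0.03 local 0.0006 0.029
scene cup 111 H 0.0564 R 0.0304 local -0.0045 0.0011
scene tape ((0.43993768095970154, 0.2396061271429062), (0.03822436183691025, 0.0376526415348053), 46.10759735107422)
scene sw ((0.4364606738090515, -0.23611432313919067), (0.03515484184026718, 0.05332868546247482), 75.7004623413086)
```

View pics/sceneF.png

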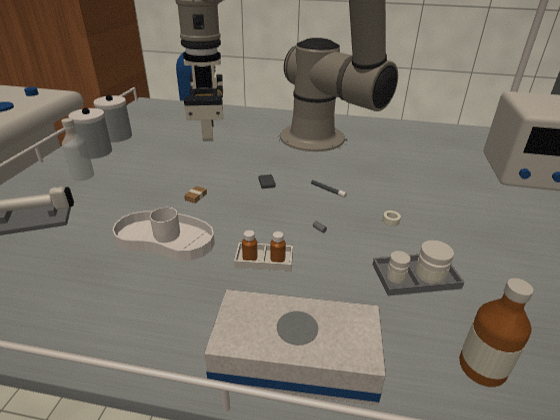

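View pics/topF.png

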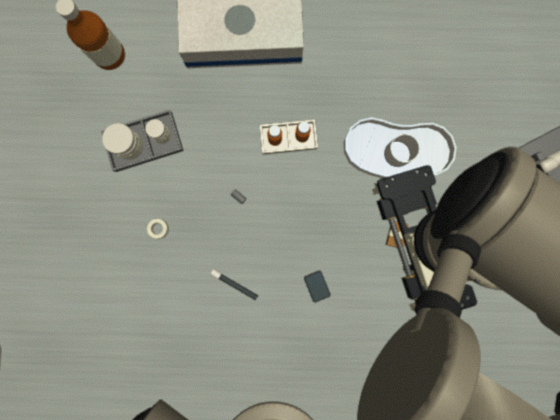

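Everything is in place within tolerance and the gripper is clear.

```bash
python3 -c "
from cell import hand_in; print(hand_in())"
```

```text
the job is handed in; nothing more can be done
None
```

I cleared the trolley and handed the job in at about 37 s of the 115 s allowed. Both vials are in the rack, one per bay. The large and small pots are in their carrier bays, and the cup is in the kidney dish. All were set down under grip and released at floor height.

The last checks, from both the scene and top cameras:

| Item | Offset from target | Height of top |
|---|---|---|
| Vials | within 3 mm of the bay centres | 65 mm |
| Large pot | about 1 mm from the bay centre | 63 mm |
| Small pot | under 1 mm from the bay centre | 53 mm |
| Cup | about 4–5 mm from the dish origin | 57 mm |

- **Heights:** each top reads within about 2 mm of where it should be when standing on its floor. The cameras read 0.5–1 mm low throughout.
- **Upright:** everything looks upright in the pictures; I did not measure tilt separately.
- **Bystanders:** the tape and swab box are unmoved to within about 1 mm.
- **Gripper:** it was left open and clear of everything.
- **Disagreement:** the two cameras differ by about 2–3 mm in absolute position, so I measured each object relative to its rack, carrier or dish in the same view. No check failed.

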